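# Tip up the flush drip plate and lay it in the wash tub

### The arm

A 6-joint arm with a two-finger parallel gripper is mounted at the origin on the work surface. World frame = base frame: x ahead of the robot, y to its left, z up, the work surface at z = 0. Lengths are in m, angles in rad, forces in N, time in s.
With the tool pointing down it reaches from about 0.3 to 0.85 m from the base axis. Payload 5.4 kg.
Tool frame: the origin (TCP) lies midway between the tips of the shut fingers; the grasp point (between the pads) lies 19 mm behind it (r.hold_point_z is the z of the grasp point in the tool frame, in m); z points along the fingers, y is the direction in which the jaws open and shut (so a half turn about z gives the same grasp; the last joint's range is limited). The gripper opens to 85 mm and grips with 20 to 120 N. Pads are 22 mm wide; open, the fingers measure 114 mm over their backs; the gripper's body (76 mm by 85 mm) begins 54 mm behind the grasp point. The pads swing forward as they close: fully open they stand 13 mm farther back than shut.
Start: joints at [0.892, 0.158, 1.597, -0, 1.386, -0.21], TCP at [0.26, 0.513, 0.231] pointing down, gripper open.
Joint ranges: [-2.91, 2.91], [-0.94, 2.29], [0.18, 2.7], [-1.29, 4.43], [0.17, 2.64], [-3, 3]. Speed limits (rad/s): [2.57, 2.57, 3.14, 3.14, 3.14, 3.14].

### API

Orientations are given as a unit quaternion [x, y, z, w].
In Python, from plant import r, claw, kin, sensors, eyes, workorder gives the robot as it stands. Calls block until the motion is done:
- r.move_ptp(position, orientation): joint-space move of the TCP to a pose.
- r.move_l(position, rot=None, vel=0.15, contact_N=None): straight line of the TCP; rot=None keeps the orientation; vel is the mean speed in m/s. With contact_N (N) it stops when the force on the tool has changed by that much, and returns True; else False.
- r.move_j(angles): joint-space move.
- claw.gripper_to(opening, squeeze=None): finger opening in m; squeeze is the grip in N (None keeps the last); returns when the fingers have stopped.
- r.dwell(seconds).
- kin.solve_ik(position, orientation): joint angles nearest the present ones, or None.
- sensors.state(): the state.
- eyes.snapshot(name): name is "side" or "top"; returns a dict with "pixels" (480x640x3 uint8, red, green, blue), "intrinsics" (3x3 intrinsics, pixels), "k1" (the pictures are not rectified: a ray, as slopes to the right and down, at radius r is drawn at 1 + k1 r^2 times it, then the intrinsics apply), "xyz" and "orientation" of the camera in the world. Camera axes: x right, y down, z forward; pixel columns grow to the right and rows downward; lengths in m; the calibration is good to about 2 mm. A picture is of the moment at which its call begins. There is no depth.
A pose or a line that the arm cannot do raises r.MotionError and nothing moves.
- workorder.finish_job(): hands the job in, once; it reports no verdict.
The state is a dict: "t": time; "q": joint angles; "joint_vel": joint speeds; "tau": joint torques, N m; "ee_pos": TCP position; "ee_rot": TCP orientation; "force": force on the tool from outside, world axes, zero at the start; "wrist_torque": the same for the moment, N m; "width": finger opening in m.
Only numpy, scipy, OpenCV 4.12 (cv2) and the standard library are available. Lean on these libraries where they do the work, as an engineer would, in place of code of your own. Each camera call takes 0.05 s, during which the arm holds its last target.

### The job

Take the steel drip plate out of the filling station's drip tray for washing: press down its green-marked end, under the filling head, so that the other end tips up and stays up, then take the raised end, lift the plate out and lay it flat on the floor of the blue wash tub and let go. Lower it in, do not drop it. Do not bump the filling head, with the arm or the plate, and leave the two bottles and the box of caps where they stand.

Things in the scene. Friction and masses are not known exactly. Their poses are not given: they have to be found in the camera images.
- plate_center (a point): Centre (half-way up) of the loose steel drip plate, 170 x 60 x 8 mm, 0.2 to 0.4 kg, with dark printed bars (not holes). x: along it to the green-marked end, y: across, z: up out of its top. At the start its top is flush with the tray rim, with gaps of only 4 to 7 mm around. Once tipped up, its long edges, 60 mm apart, can be gripped near the unmarked end (towards the robot).
- press_spot (a point): Centre of the green mark, 26 mm across, on the plate's top face, 17 mm from its far end and 68 mm from the plate's centre: the place to press.
- rocker (a joint): Angle (rad) of the hidden rocker under the plate: 0 flush, to its stop at 0.38 as the green end goes down. Its level axis crosses 16 mm below the plate's top, 66 mm from the green mark. Stiff: 3 to 4 N on the green mark turns it; it stays where left. At the stop the mark is 26 mm below the rim, the top of the raised end 31 mm above it. Pressing the unmarked end does nothing.
- tray_rim (a point): Point over the rocker's axis at rim height, 52 mm above the table; x along the tray to its far end, z up. The grey drip tray is a fixed box 112 mm wide, from 104 mm before this point to 150 mm beyond it along x. Its well is 68 mm wide, from -88 to +90 mm along x, with an open sump under the plate's far half, down to 6 mm above the table.
- filling_head: White filling head fixed over the tray's far end. Axes as tray_rim, origin on the table below it. Block: x 66 to 110, y -53 to 53, z 202 to 242 mm. Two nozzles, 20 mm thick, hang to z 182 mm (130 above the rim) at x 88, y -30 and 30. Post 28 mm thick at x 135, y 38, up to z 332. No room for an upright gripper above the green mark: lean the tool back towards the robot.
- wash_tub_in (a point): Centre of the inner floor (5 mm above the table) of the fixed open blue wash tub, inside 260 x 220 mm (x, y), walls 5 mm thick, rim 45 mm above the table. It stands to the left or to the right of the drip tray. z up.
- cap_box: Cardboard box 180 x 150 x 60 mm full of red bottle caps, 0.9 kg, standing on the side where the tub is not; origin at the centre of its underside. Leave alone.
- juice_bottle: Orange bottle, 64 mm across, 170 mm high, 0.5 kg; origin at the centre of its underside. Leave alone.
- sauce_bottle: Red bottle, 60 mm across, 150 mm high, 0.5 kg; origin at the centre of its underside. Leave alone.
- drip_plate: The same drip plate; this origin lies at the centre of its underside, 4 mm below plate_center, with the same axes.

How it is judged:
By the outcome, as a careful person would: the job done as asked, in the order asked, and still so for the second after the job is handed in, with the robot touching nothing.
It also fails if it takes over 48 s, if anything falls off the work surface, if the arm or the gripper's body presses on something with over 40 N, if the wrist force passes 120 N, or if a joint passes its speed limit or range.

## Working session

There is one attempt and no reset: what is moved stays moved. The work goes in short steps, each a Python script; the robot and the scene stay as the last script left them, time stands still between calls to the robot, and variables do not carry over. Pictures are saved under pics/ and viewed, and the job is handed in when it is done.

```bash
ls; mkdir -p pics; python3 - <<'E'
from plant import r,sensors,eyes
import cv2
for n in("side","top"):
    s=eyes.snapshot(n); cv2.imwrite(f"pics/{n}0.png",s["pixels"][:,:,::-1]); print(n,s["intrinsics"],s["k1"],s["xyz"],s["orientation"])
st=sensors.state();print(st["t"],st["ee_pos"],st["ee_rot"],st["force"],r.hold_point_z)
E
```

```text
pics
side [[555.22247888   0.         309.44432676]
 [  0.         555.22247888 234.63511385]
 [  0.           0.           1.        ]] -0.006390734314388532 [ 0.5447269  -0.8628544   0.89397929] [ 0.9185727  -0.03064667  0.01028609 -0.39392787]
top [[605.73465507   0.         317.97200604]
 [  0.         605.73465507 238.78676632]
 [  0.           0.           1.        ]] -0.15034272322878497 [ 0.34328338 -0.01246082  1.37296674] [-0.69796491  0.71079031 -0.05735484  0.0658221 ]
0.1 [0.25945068 0.51251796 0.23036892] [ 2.32245023e-01  9.72656905e-01 -8.04485950e-04 -3.82670784e-04] [0.72526236 0.70310526 0.28979638] -0.0187
```

View pics/side0.png

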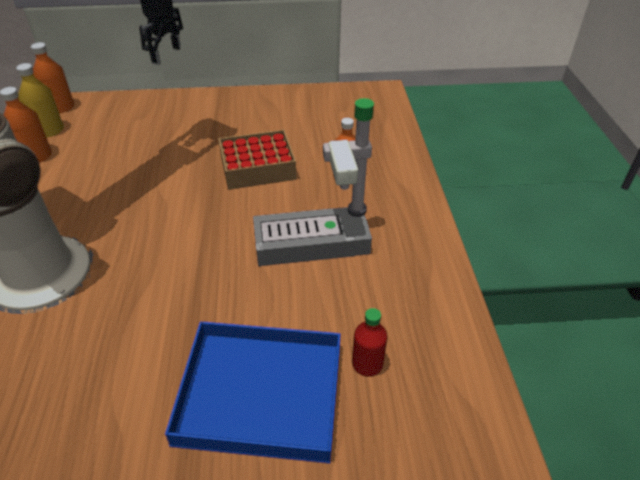

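View pics/top0.png

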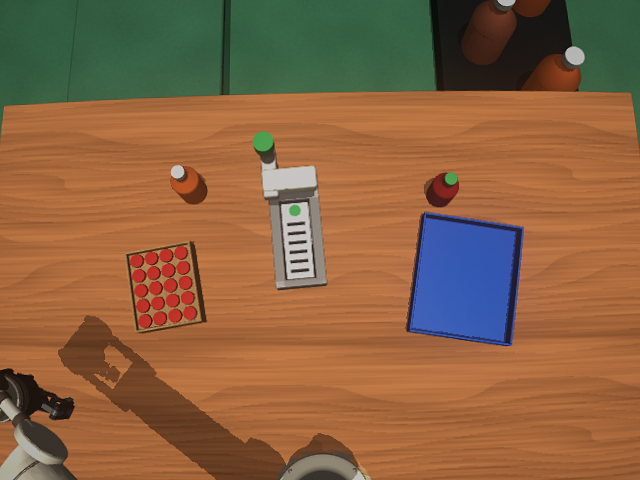

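The top view shows the tray near (298,230), with the green mark at (295,210) and the filling head at (290,182). The tub is on the right at (466,278), the caps at (165,287), the juice bottle at (186,182) and the sauce bottle at (443,190). Next I'll measure these.

```bash
cat > h.py <<'E'
import numpy as np,cv2
from scipy.spatial.transform import Rotation as R
from plant import r,claw,kin,sensors,eyes,workorder
def ray(s,px):
    px=np.array(px,float).reshape(-1,1,2)
    u=cv2.undistortPoints(px,s["intrinsics"],np.array([s["k1"],0,0,0,0.]),None,None).reshape(-1,2)
    d=np.c_[u,np.ones(len(u))]@R.from_quat(s["orientation"]).as_matrix().T
    return np.array(s["xyz"]),d
def plane(s,px,z):
    o,d=ray(s,px); return o+d*((z-o[2])/d[:,2])[:,None]
def project(s,P):
    Rm=R.from_quat(s["orientation"]); p=Rm.inv().apply(np.atleast_2d(P)-s["xyz"])
    return cv2.projectPoints(p,np.zeros(3),np.zeros(3),s["intrinsics"],np.array([s["k1"],0,0,0,0.]))[0].reshape(-1,2)
def tri(s1,p1,s2,p2):
    A=np.zeros((3,3));b=np.zeros(3);L=[]
    for s,p in((s1,p1),(s2,p2)):
        o,d=ray(s,p);d=d[0]/np.linalg.norm(d[0]);M=np.eye(3)-np.outer(d,d);A+=M;b+=M@o;L.append((o,M))
    X=np.linalg.solve(A,b);return X,[np.linalg.norm(M@(X-o)) for o,M in L]
def big(m,k=0):
    n,l,st,c=cv2.connectedComponentsWithStats(m.astype(np.uint8)); i=1+np.argsort(-st[1:,4])[k]; return l==i
def pic(name,s,box,f):
    x0,y0,x1,y1=box; cv2.imwrite(name,cv2.resize(s["pixels"][y0:y1,x0:x1,::-1],None,fx=f,fy=f,interpolation=cv2.INTER_CUBIC))
E
python3 - <<'E'
from h import *
T=eyes.snapshot("top");S=eyes.snapshot("side")
pic("pics/tz.png",T,(230,120,370,300),3.3);pic("pics/sz.png",S,(230,90,390,280),3.1)
def hsv(s):return cv2.cvtColor(s["pixels"],cv2.COLOR_RGB2HSV)
def cen(m):
    y,x=np.nonzero(m);return np.array([x.mean(),y.mean()])
def win(m,b):
    o=np.zeros_like(m);o[b[1]:b[3],b[0]:b[2]]=m[b[1]:b[3],b[0]:b[2]];return o
def green(h):return (h[...,0]>45)&(h[...,0]<80)&(h[...,1]>90)&(h[...,2]>70)
gt=cen(big(win(green(hsv(T)),(280,200,310,225))));gs=cen(big(win(green(hsv(S)),(318,215,345,235))))
print("green",gt,gs,plane(T,gt,.052),plane(S,gs,.052),tri(T,gt,S,gs))
# plate by whiteness
h=hsv(T);w=win((h[...,1]<40)&(h[...,2]>150),(276,199,330,300))
w=cv2.morphologyEx(w.astype(np.uint8),cv2.MORPH_CLOSE,np.ones((9,9)));m=big(w)
c=max(cv2.findContours(m.astype(np.uint8),0,2)[0],key=cv2.contourArea);b=cv2.boxPoints(cv2.minAreaRect(c));P=plane(T,b,.052);print("plate box",b,P[:,:2],np.linalg.norm(np.diff(P,axis=0),axis=1))
# tub
h=hsv(T);m=big((h[...,0]>105)&(h[...,0]<130)&(h[...,1]>120)&(np.arange(640)[None,:]>380))
c=max(cv2.findContours(m.astype(np.uint8),0,2)[0],key=cv2.contourArea);b=cv2.boxPoints(cv2.minAreaRect(c));P=plane(T,b,.045);print("tub",b,P[:,:2],np.linalg.norm(np.diff(P,axis=0),axis=1),P.mean(0))
E
```

```text
green [294.42528736 210.02298851] [329.74509804 224.45098039] [[0.64250808 0.05294706 0.052     ]] [[0.6448348  0.05008119 0.052     ]] (array([0.64423651, 0.0532157 , 0.04879696]), [np.float64(0.0009831170721555501), np.float64(0.0009831170721556438)])
plate box [[268.4899  205.14383]
 [317.42697 200.48315]
 [325.2382  282.50113]
 [276.30112 287.1618 ]] [[ 0.65493918  0.11105841]
 [ 0.6633645   0.00115813]
 [ 0.47878107 -0.0128233 ]
 [ 0.47044046  0.0944805 ]] [0.11022277 0.1851122  0.10762747]
tub [[408.47797 332.6326 ]
 [424.29095 211.77638]
 [526.3751  225.13321]
 [510.56213 345.98944]] [[ 0.36611987 -0.1920546 ]
 [ 0.63448394 -0.23872099]
 [ 0.59968593 -0.47136648]
 [ 0.330462   -0.4169162 ]] [0.27239132 0.23523356 0.27467501] [ 0.48268793 -0.32976457  0.045     ]
```

View pics/tz.png

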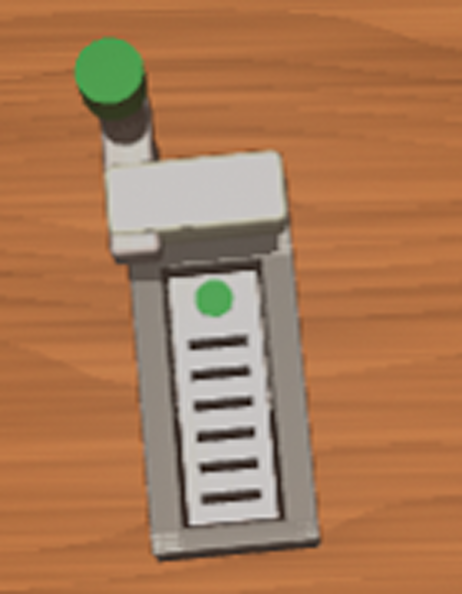

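View pics/sz.png

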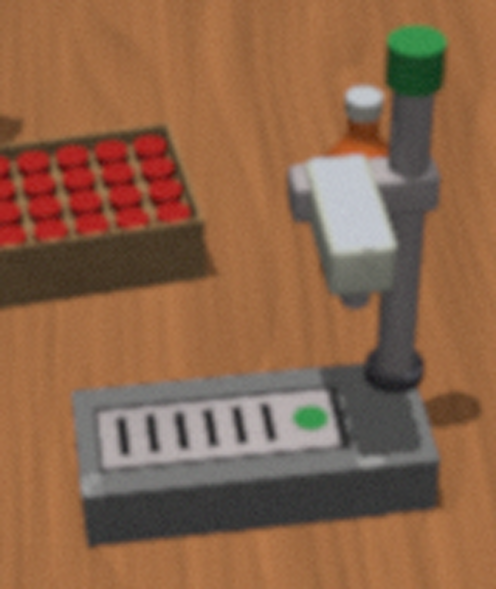

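```bash
python3 - <<'E'
from h import *
T=eyes.snapshot("top");S=eyes.snapshot("side")
def win(m,b):
    o=np.zeros_like(m);o[b[1]:b[3],b[0]:b[2]]=m[b[1]:b[3],b[0]:b[2]];return o
for n,s,box,th in(("T",T,(278,201,320,283),None),("S",S,(255,205,350,250),None)):
    v=s["pixels"].min(2).astype(float); g=s["pixels"].max(2).astype(float)
    print(n,[int(v[y,x]) for x,y in ((285,260),(292,217),(272,240))] if n=="T" else [int(v[y,x]) for x,y in((265,236),(258,240))])
    m=win((v>(172 if n=="T" else 140)),box).astype(np.uint8)
    cv2.imwrite(f"pics/m{n}.png",cv2.resize(m[box[1]:box[3],box[0]:box[2]]*255,None,fx=6,fy=6,interpolation=0))
    pts=cv2.findNonZero(cv2.morphologyEx(m,cv2.MORPH_OPEN,np.ones((2,2))));
    b=cv2.boxPoints(cv2.minAreaRect(pts)) if n=="T" else cv2.approxPolyN(cv2.convexHull(pts),4).reshape(-1,2).astype(float)
    P=plane(s,b,.052);print(b.tolist(),P[:,:2].round(4).tolist(),np.linalg.norm(np.diff(P,axis=0),axis=1),P.mean(0))
# bar centres (top view) by dark components
v=T["pixels"].max(2); m=win(v<110,(284,218,314,275)); n,l,st,c=cv2.connectedComponentsWithStats(m.astype(np.uint8))
for i in range(1,n):
    if st[i,4]>15: print(st[i],plane(T,c[i],.052)[0,:2].round(4))
E
```

```text
T [102, 196, 93]
[[281.9598083496094, 205.04803466796875], [307.4914245605469, 202.778564453125], [314.0999450683594, 277.12445068359375], [288.5683288574219, 279.3939208984375]] [[0.6545, 0.0808], [0.6585, 0.0235], [0.4911, 0.0114], [0.4871, 0.0674]] [0.05743667 0.16791297 0.05620087] [0.57279437 0.04576727 0.052     ]
S [170, 119]
[[257.0, 248.0], [263.0, 223.0], [335.0, 216.0], [351.0, 240.0]] [[0.4823, -0.0135], [0.4955, 0.0654], [0.6594, 0.0776], [0.6864, -0.003]] [0.07996594 0.16435995 0.08504719] [0.58088451 0.03164458 0.052     ]
[287 222  18   4  48] [0.6118 0.0501]
[288 231  18   4  45] [0.5907 0.0492]
[289 240  17   5  43] [0.5698 0.0476]
[312 244   2  20  29] [0.5473 0.0136]
[284 249   3  26  39] [0.5226 0.0761]
[290 250  17   4  47] [0.5487 0.0462]
[291 259  17   4  46] [0.528  0.0437]
[291 269  18   4  47] [0.5069 0.0433]
```

```bash
cat >> h.py <<'E'
YAW=0.073; C0=np.array([.574,.0458])       # plate centre at start (xy)
U=np.array([np.cos(YAW),np.sin(YAW),0]);V=np.array([-U[1],U[0],0]);Z=np.array([0,0,1.])
RIM=np.r_[C0,.052]+.002*U                   # tray_rim
def tq(lean,yaw=YAW):   # lean>0: body leaned back to robot, tool pointing down and forward
    u=np.array([np.cos(yaw),np.sin(yaw),0]);v=np.array([-u[1],u[0],0])
    z=np.sin(lean)*u-np.cos(lean)*Z
    return R.from_matrix(np.c_[np.cross(v,z),v,z]).as_quat(),z
def tp(x,y,z): return RIM+x*U+y*V+z*Z
E
python3 - <<'E'
from h import *
for lean in(30,-16,-22,0):
    q,z=tq(np.radians(lean))
    for p in (tp(.071,0,.006)-.1*z,tp(.071,0,-.02),tp(-.06,0,.03),tp(-.16,0,.2)):
        j=kin.solve_ik(p,q);print(lean,p.round(3),None if j is None else np.round(j,2))
for lean in(0,-6,6,15):
    for yaw in(-.172,-.5):
      print(lean,yaw,kin.solve_ik([.42,-.32,.02],tq(np.radians(lean),yaw)[0]))
T=eyes.snapshot("top");S=eyes.snapshot("side")
print(project(T,[RIM,tp(.066,0,0),tp(-.104,.056,0),tp(-.104,-.056,0)]),project(S,[RIM,tp(.066,0,0),tp(-.104,.056,0),tp(-.104,-.056,0),tp(.15,-.056,0)]))
E
```

```text
30 [0.597 0.047 0.145] [-0.19 -0.03  2.07  0.23  0.61 -1.99]
30 [0.647 0.051 0.032] [-0.16  0.3   1.97  0.32  0.38 -2.08]
30 [0.516 0.042 0.082] [-0.25 -0.15  2.32  0.34  0.49 -2.16]
30 [0.416 0.034 0.252] [-0.38 -0.82  2.39  0.25  1.11 -2.08]
-16 [0.674 0.053 0.154] [-0.08  0.71  1.05 -0.04  1.66 -1.72]
-16 [0.647 0.051 0.032] [-0.09  0.76  1.22 -0.04  1.44 -1.72]
-16 [0.516 0.042 0.082] [-0.12  0.4   1.65 -0.05  1.37 -1.75]
-16 [0.416 0.034 0.252] [-0.16 -0.04  1.79 -0.06  1.67 -1.8 ]
-22 [0.684 0.054 0.151] [-0.07  0.83  0.89 -0.06  1.8  -1.72]
-22 [0.647 0.051 0.032] [-0.08  0.85  1.1  -0.06  1.57 -1.71]
-22 [0.516 0.042 0.082] [-0.11  0.48  1.56 -0.07  1.48 -1.74]
-22 [0.416 0.034 0.252] [-0.15  0.05  1.72 -0.08  1.75 -1.79]
0 [0.647 0.051 0.158] [-0.11  0.4   1.45 -0.    1.29 -1.75]
0 [0.647 0.051 0.032] [-0.11  0.56  1.51 -0.    1.08 -1.75]
0 [0.516 0.042 0.082] [-0.15  0.18  1.88 -0.    1.07 -1.8 ]
0 [0.416 0.034 0.252] [-0.21 -0.29  1.98 -0.    1.45 -1.85]
0 -0.172 [-8.80151755e-01  3.13020309e-01  1.87559740e+00 -4.44089210e-16
  9.52974946e-01 -2.27894808e+00]
0 -0.5 [-8.8
[... 152 characters left out ...]
  1.05343419 -2.20088433]
-6 -0.5 [-0.85842722  0.38439359  1.7848344  -0.04179499  1.07084115 -1.9073778 ]
6 -0.172 [-0.92272509  0.25398138  1.95515389  0.09439638  0.85796476 -2.38062025]
6 -0.5 [-0.90466597  0.24630212  1.96472246  0.05554393  0.83501958 -2.01077814]
15 -0.172 [-0.99458472  0.17952672  2.06868432  0.28717485  0.7338132  -2.59198352]
15 -0.5 [-0.94719831  0.15779691  2.09417744  0.183402    0.66073907 -2.15003917]
[[297.88212415 239.26195984]
 [295.40579761 210.30411619]
 [276.43065419 288.1856431 ]
 [327.39223996 283.56511851]] [[299.17699562 227.16342123]
 [328.37789858 224.31070002]
 [251.00448943 215.09478018]
 [254.21737911 249.46674278]
 [370.47003168 237.75062933]]
```

```bash
python3 - <<'E'
from h import *
q,z=tq(np.radians(30))
p0=tp(.072,0,.025)
claw.gripper_to(0.0)
r.move_ptp(p0-.11*z,q)
r.move_l(p0-.0*z,vel=.12)
f0=np.array(sensors.state()["force"])
print(sensors.state()["t"],sensors.state()["width"],f0)
pic("pics/pre.png",eyes.snapshot("side"),(220,80,400,280),3)
hit=r.move_l(tp(.072,0,-.005),vel=.03,contact_N=2.0)
s=sensors.state();print(hit,s["t"],np.array(s["ee_pos"])-RIM,np.array(s["force"])-f0)
E
```

```text
4.2833 -0.0001377877371892948 [0.29670826 0.32341495 0.17595137]
True 5.0583 [0.0716757  0.00525792 0.00224127] [ 0.2044428  -0.04917719  0.85489384]
```

View pics/pre.png

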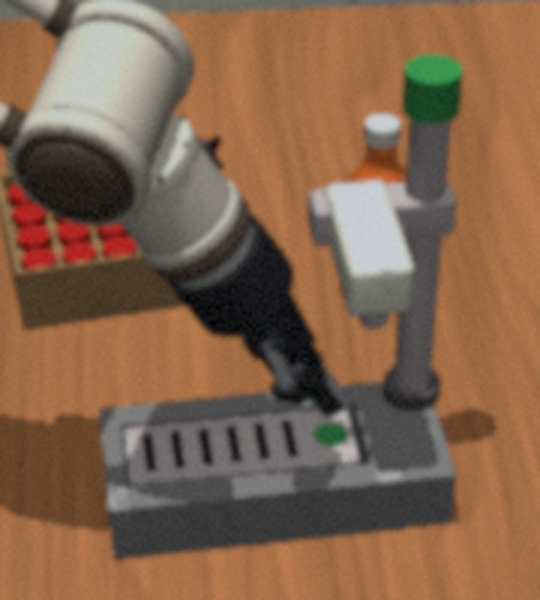

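The leaned, shut fingers are over the green mark, at about (330,433) in the crop, and well clear of the head. Now I'll press.

```bash
python3 - <<'E'
from h import *
for zz in(-.008,-.016,-.021,-.034):
    hit=r.move_l(tp(.073,0,zz),vel=.025,contact_N=14 if zz>-.03 else 12)
    s=sensors.state();print(hit,s["t"],(np.array(s["ee_pos"])-RIM).round(4),np.array(s["force"]).round(2))
    if hit:break
pic("pics/pressed.png",eyes.snapshot("side"),(220,80,400,280),3)
E
```

```text
False 5.625 [ 0.0727  0.0053 -0.0082] [ 0.13 -0.54  1.55]
False 6.0917 [ 0.0726  0.0053 -0.0164] [ 2.26 -0.96  0.71]
False 6.4417 [ 0.0735  0.0052 -0.0204] [-0.17  0.54  5.46]
True 6.7167 [ 0.0754  0.005  -0.021 ] [ 0.84 -0.62  2.71]
```

View pics/pressed.png

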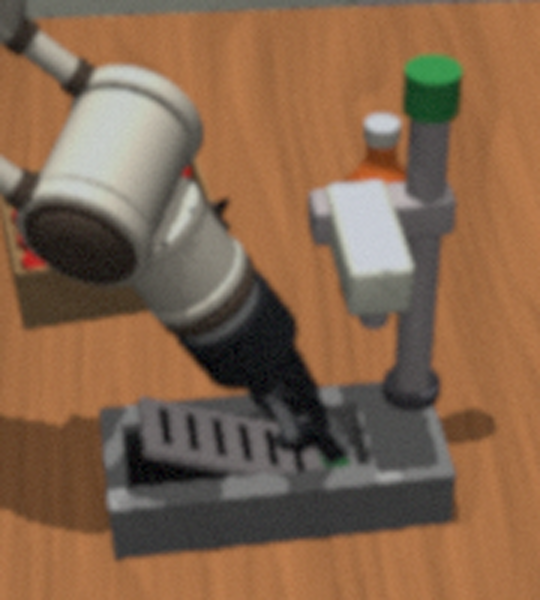

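The plate has tipped: its raised end is at about (150,405) in the crop, and the force spiked at the stop. I'll retract along the tool axis and look again.

```bash
python3 - <<'E'
from h import *
q,z=tq(np.radians(30)); p=np.array(sensors.state()["ee_pos"])
r.move_l(p-.10*z,vel=.15)
r.move_ptp(tp(-.20,0,.22),tq(0)[0]); claw.gripper_to(.085)
S=eyes.snapshot("side");T=eyes.snapshot("top")
pic("pics/tipS.png",S,(235,180,385,270),5);pic("pics/tipT.png",T,(250,180,350,300),4.5)
print(sensors.state()["t"],sensors.state()["force"])
# expected top-face corners and mark at full tip
a=.38
def f(px,py,top=.016): 
    x,z=px+.0-.002,top; return tp(x*np.cos(a)+z*np.sin(a),py,z*np.cos(a)-x*np.sin(a)-.016)
L=[f(-.085,.03),f(-.085,-.03),f(.085,.03),f(.085,-.03),f(.068,0)]
print(project(S,L).round(1).tolist(),project(T,L).round(1).tolist())
E
```

```text
9.5083 [ 0.35562223 -0.18212611  0.01122439]
[[263.8, 211.0], [266.0, 229.3], [333.3, 225.1], [337.8, 243.0], [328.7, 232.6]] [[286.2, 272.3], [314.1, 269.7], [282.5, 207.3], [308.5, 205.0], [295.9, 212.3]]
```

View pics/tipS.png

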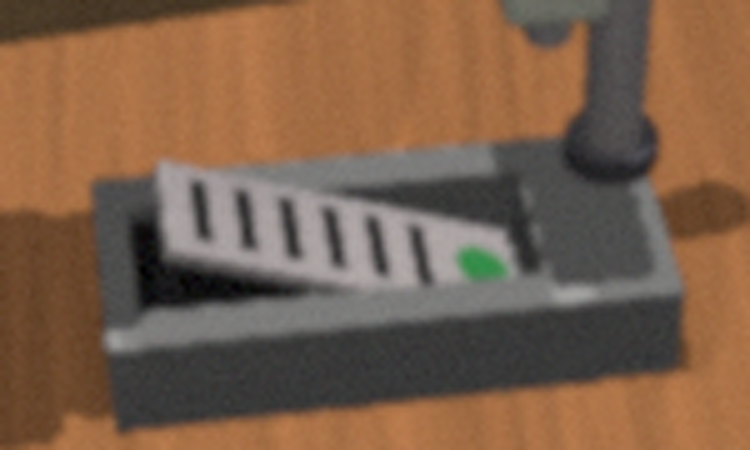

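View pics/tipT.png

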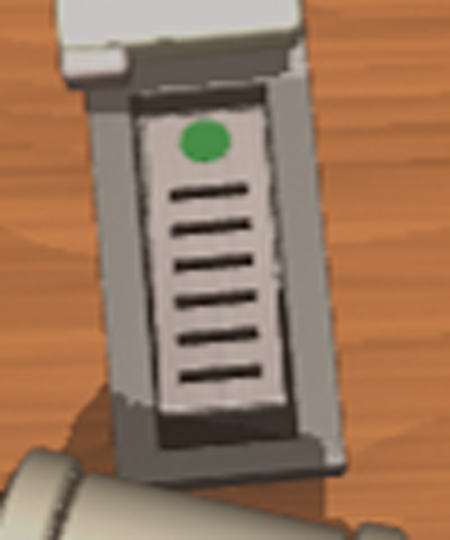

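The plate stays tipped. In the side crop the raised end is at (158,163)-(165,250), and in the top crop at (163,412)-(285,403). I'll triangulate the end corners, then grasp.

```bash
python3 - <<'E'
from h import *
S=eyes.snapshot("side");T=eyes.snapshot("top")
def loc(X): d=X-RIM; return (np.array([d@U,d@V,d[2]])*1e3).round(1)
for a,b in(((266.8,212.6),(286.2,271.6)),((268.2,230.4),(313.3,269.6))):
    X,e=tri(S,a,T,b);print(X.round(4),loc(X),np.round(e,4))
def cen(s,b):
    h=cv2.cvtColor(s["pixels"],cv2.COLOR_RGB2HSV);m=np.zeros(h.shape[:2],bool);w=np.s_[b[1]:b[3],b[0]:b[2]]
    m[w]=((h[...,0]>45)&(h[...,0]<80)&(h[...,1]>90)&(h[...,2]>60))[w];y,x=np.nonzero(big(m));return x.mean(),y.mean()
gs,gt=cen(S,(318,222,345,242)),cen(T,(280,200,310,225));X,e=tri(S,gs,T,gt);print("mark",loc(X),np.round(e,4))
# all bars in top: centres
v=T["pixels"].max(2); m=np.zeros((480,640),np.uint8);m[218:270,286:311]=(v<110)[218:270,286:311]; n,l,st,c=cv2.connectedComponentsWithStats(m)
print([(c[i].round(1).tolist(),int(st[i,4])) for i in range(1,n) if st[i,4]>20])
E
```

```text
[0.5034 0.0712 0.0769] [-70.5  30.5  24.9] [0.0021 0.0021]
[0.5063 0.0126 0.0772] [-71.9 -28.1  25.2] [0.0018 0.0018]
mark [ 71.5   1.5 -27.5] [0.0005 0.0005]
[([295.7, 222.3], 41), ([296.3, 230.1], 44), ([296.7, 238.0], 41), ([297.2, 246.2], 47), ([297.8, 254.3], 49), ([298.6, 262.6], 51)]
```

```bash
python3 - <<'E'
from h import *
q,z=tq(np.radians(-14))
mid=tp(-.0615,.001,.0202); P=mid+.011*z
print(kin.solve_ik(P-.1*z,q),kin.solve_ik(P,q))
r.move_ptp(P-.09*z,q)
f0=np.array(sensors.state()["force"])
hit=r.move_l(P,vel=.08,contact_N=8)
s=sensors.state();print(hit,s["t"],np.array(s["ee_pos"])-P,np.array(s["force"])-f0)
S=eyes.snapshot("side");T=eyes.snapshot("top");pic("pics/graspS.png",S,(225,90,385,270),3.3);pic("pics/graspT.png",T,(230,150,370,330),3.3)
E
```

```text
[-0.11640577  0.3227016   1.56880949 -0.04571177  1.49030914 -1.75102601] [-0.1243181   0.39026612  1.69475628 -0.0492858   1.29667316 -1.74904589]
False 11.7583 [ 6.66536028e-04 -6.04985564e-05  5.98557807e-04] [-0.69138624 -0.32597258 -0.48357683]
```

View pics/graspS.png

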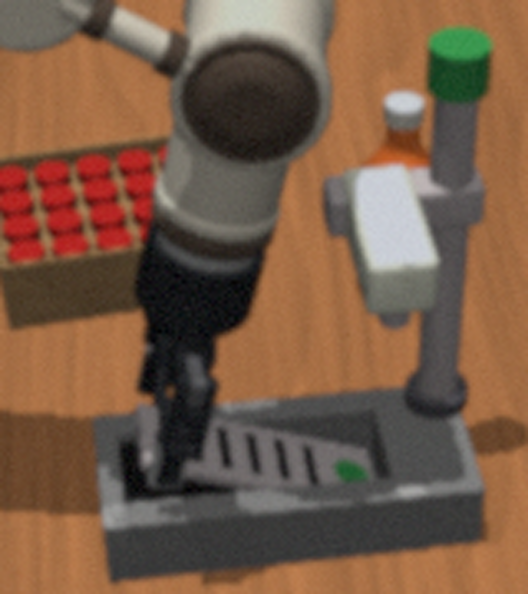

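View pics/graspT.png

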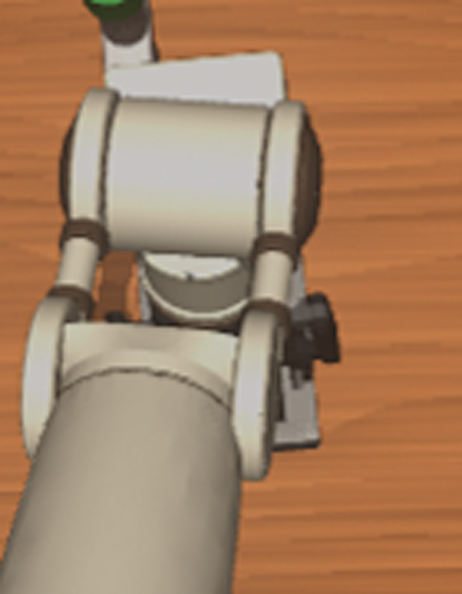

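The near finger at (175,465) stands outside the plate's near edge by the raised end, and the arm is clear of the head. Now I'll grip.

```bash
python3 - <<'E'
from h import *
f0=np.array(sensors.state()["force"])
claw.gripper_to(.0,squeeze=100); r.dwell(.2)
s=sensors.state();print(s["width"],s["t"],np.array(s["force"])-f0)
S=eyes.snapshot("side");pic("pics/gripS.png",S,(225,90,385,270),3.3)
E
```

```text
0.05694806414831486 12.425 [-1.26643344 -0.98899824  4.31377047]
```

View pics/gripS.png

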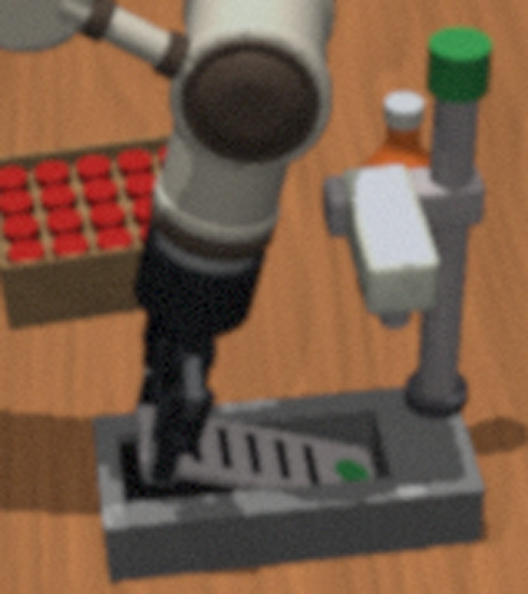

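```bash
python3 - <<'E'
from h import *
p=np.array(sensors.state()["ee_pos"])
f0=np.array(sensors.state()["force"])
r.move_l(p+.02*Z,vel=.05); s=sensors.state();print(s["width"],np.array(s["force"])-f0)
r.move_l(p+.06*Z-.01*U,vel=.08)
r.move_l(p+.12*Z-.10*U,vel=.12); r.dwell(.2)
s=sensors.state();print(s["width"],s["t"],np.array(s["force"])-f0,s["wrist_torque"])
S=eyes.snapshot("side");pic("pics/liftS.png",S,(195,60,385,270),2.8)
T=eyes.snapshot("top");pic("pics/liftT.png",T,(230,150,370,330),3.3)
E
```

```text
0.05709817158397214 [ 1.17236292  1.53596167 -6.14710732]
0.05767313553058413 14.95 [ 1.24344172  0.22757786 -6.08798056] [0.02357823 0.01426459 0.01625269]
```

View pics/liftS.png

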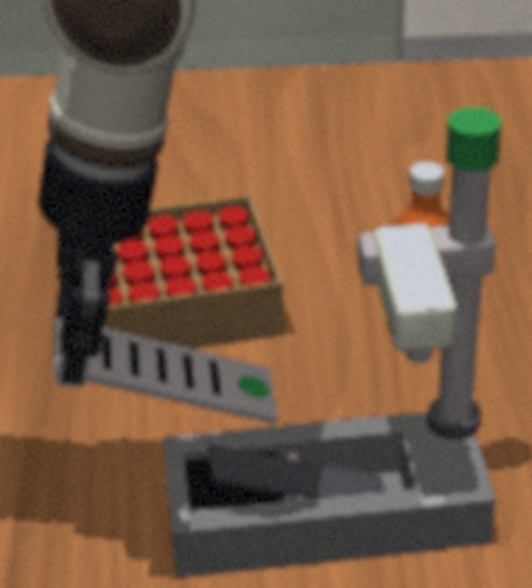

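The plate is out and held, green end at (254,386) in the crop, with no visible droop. I'll measure its angle from the mark and the grip.

```bash
python3 - <<'E'
from h import *
S=eyes.snapshot("side");T=eyes.snapshot("top")
pic("pics/liftT2.png",T,(220,150,380,330),3.3)
def cen(s,b):
    h=cv2.cvtColor(s["pixels"],cv2.COLOR_RGB2HSV);m=np.zeros(h.shape[:2],bool);w=np.s_[b[1]:b[3],b[0]:b[2]]
    m[w]=((h[...,0]>45)&(h[...,0]<80)&(h[...,1]>90)&(h[...,2]>60))[w];y,x=np.nonzero(big(m));return x.mean(),y.mean(),m.sum()
gs=cen(S,(270,180,300,215));gt=cen(T,(270,180,330,330));print(gs,gt)
st=sensors.state();Rm=R.from_quat(st["ee_rot"]).as_matrix();mid=np.array(st["ee_pos"])-.011*Rm[:,2]
X,e=tri(S,gs[:2],T,gt[:2]);print(X,e,"mid",mid)
d=X-mid;print("h",d@U*1e3,d@V*1e3,d[2]*1e3,np.linalg.norm(d))
E
```

```text
Traceback (most recent call last):
  File "h.py", line 20, in big
    n,l,st,c=cv2.connectedComponentsWithStats(m.astype(np.uint8)); i=1+np.argsort(-st[1:,4])[k]; return l==i
                                                                       ~~~~~~~~~~~~~~~~~~~~~^^^
IndexError: index 0 is out of bounds for axis 0 with size 0
```

View pics/liftT2.png

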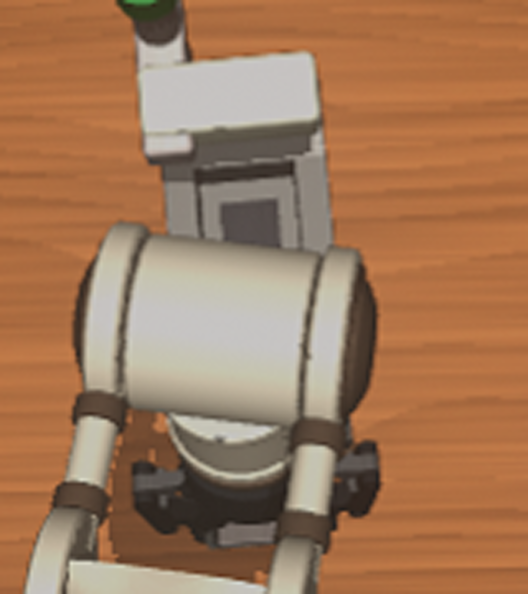

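The wrist hides the mark in the top view. I'll intersect the side ray with the plate's vertical mid-plane instead.

```bash
python3 - <<'E'
from h import *
S=eyes.snapshot("side")
h=cv2.cvtColor(S["pixels"],cv2.COLOR_RGB2HSV);m=np.zeros(h.shape[:2],bool);w=np.s_[180:215,270:300]
m[w]=((h[...,0]>45)&(h[...,0]<80)&(h[...,1]>90)&(h[...,2]>40))[w];y,x=np.nonzero(big(m));g=(x.mean(),y.mean());print(g,m.sum())
st=sensors.state();Rm=R.from_quat(st["ee_rot"]).as_matrix();mid=np.array(st["ee_pos"])-.011*Rm[:,2]
o,d=ray(S,g);d=d[0];X=o+d*((mid-o)@V/(d@V));e=X-mid;print(mid,e@U,e[2],np.hypot(e@U,e[2]))
# bars: dark comps, fit line of bar centres too
v=S["pixels"].max(2);mm=np.zeros((480,640),np.uint8);mm[170:210,225:280]=(v<75)[170:210,225:280];n,l,s_,c=cv2.connectedComponentsWithStats(mm)
for i in range(1,n):
    if 8<s_[i,4]<120:
        d=ray(S,c[i])[1][0];X=o+d*((mid-o)@V/(d@V));e2=X-mid;print(c[i].round(1),s_[i,4],(e2@U).round(4),e2[2].round(4))
E
```

```text
(np.float64(285.1111111111111), np.float64(197.53333333333333)) 45
[0.41510993 0.03503878 0.19244794] 0.1329422449857939 -0.05195082347483049 0.14273236690245084
[268.6 174.4] 9 0.1014 0.0127
[273.  178.1] 48 0.1101 0.0025
[242.5 187.3] 41 0.0461 -0.0144
[252.2 190. ] 36 0.0654 -0.0237
[261.8 192.2] 36 0.0848 -0.0319
[271.5 194.5] 35 0.1045 -0.0403
```

```bash
cat >> h.py <<'E'
TY=-.186; TU=np.array([np.cos(TY),np.sin(TY),0]); TUB=np.array([.4827,-.3298,.005]); LEAN=.41-.244-.015
def place(zmid,back=0):
    q,z=tq(LEAN,TY); return TUB*[1,1,0]+TU*(.008-.072-back)+Z*zmid+.011*z,q
E
python3 - <<'E'
from h import *
T=eyes.snapshot("top");print("sauce",plane(T,[[451,179]],.15),plane(T,[[438,203]],0.0))
for a in((.26,.05),(.12,0),(.012,0)):
    print(kin.solve_ik(*place(*a)))
p=np.array(sensors.state()["ee_pos"])
r.move_l(p+.07*Z-.02*U,vel=.15)
r.move_ptp(*place(.26,.06)); r.dwell(.1)
s=sensors.state();print(s["t"],s["width"],s["ee_pos"])
pic("pics/overS.png",eyes.snapshot("side"),(120,80,440,480),1.45)
E
```

```text
sauce [[ 0.6809074  -0.28098068  0.15      ]] [[ 0.66476013 -0.27969863  0.        ]]
[-1.01631331 -0.2047443   1.92525855  0.11486381  1.32037589 -2.42399047]
[-0.93731462  0.07151233  1.95586208  0.12179606  1.00684155 -2.38173925]
[-0.93731462  0.26808738  1.99184549  0.1470758   0.77634459 -2.42171234]
17.275 0.05683065719973709 [ 0.36304895 -0.30607972  0.2487968 ]
```

View pics/overS.png

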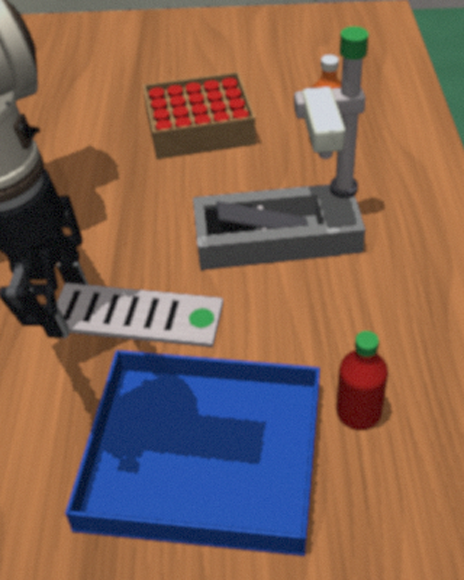

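The plate is held about level above the tub's near side, green mark at (201,318) in the crop. I'll lower it to 9 cm and measure its pitch and position.

```bash
cat > m.py <<'E'
from h import *
def meas(nm):
    S=eyes.snapshot("side"); st=sensors.state();Rm=R.from_quat(st["ee_rot"]).as_matrix();mid=np.array(st["ee_pos"])-.011*Rm[:,2]
    n=np.array([-TU[1],TU[0],0]); o=np.array(S["xyz"])
    gp=project(S,mid+TU*.14)[0]; x0,y0=int(gp[0]),int(gp[1])
    h=cv2.cvtColor(S["pixels"],cv2.COLOR_RGB2HSV);m=np.zeros(h.shape[:2],bool);w=np.s_[y0-22:y0+22,x0-22:x0+22]
    m[w]=((h[...,0]>45)&(h[...,0]<80)&(h[...,1]>90)&(h[...,2]>40))[w];y,x=np.nonzero(big(m))
    pts=[(x.mean(),y.mean())]
    v=S["pixels"].max(2);mm=(v<80).astype(np.uint8);k,l,s_,c=cv2.connectedComponentsWithStats(mm)
    for i in range(1,k):
        if 15<s_[i,4]<110 and abs(c[i][1]-y0)<30 and x0-110<c[i][0]<x0: pts.append(c[i])
    for p in pts:
        d=ray(S,p)[1][0];X=o+d*((mid-o)@n/(d@n));e=X-mid;print(np.round(p,1),(e@TU).round(4),e[2].round(4))
    print("mid",mid.round(4),"t",st["t"],st["width"]); pic(nm,S,(120,230,400,480),2.2)
E
python3 - <<'E'
from m import *
r.move_l(place(.26)[0],vel=.15); r.move_l(place(.09)[0],vel=.15); r.dwell(.1); meas("pics/low1.png")
E
```

```text
[300.9 368.3] 0.1419 0.0016
[233.6 359.8] 0.0275 0.0065
[245.8 361.1] 0.0484 0.0064
[257.8 363.7] 0.0686 0.0022
[270.2 364.8] 0.0898 0.0027
[282.6 366.2] 0.1109 0.0024
mid [ 0.4203 -0.3186  0.091 ] t 19.3083 0.05687096486772425
```

View pics/low1.png

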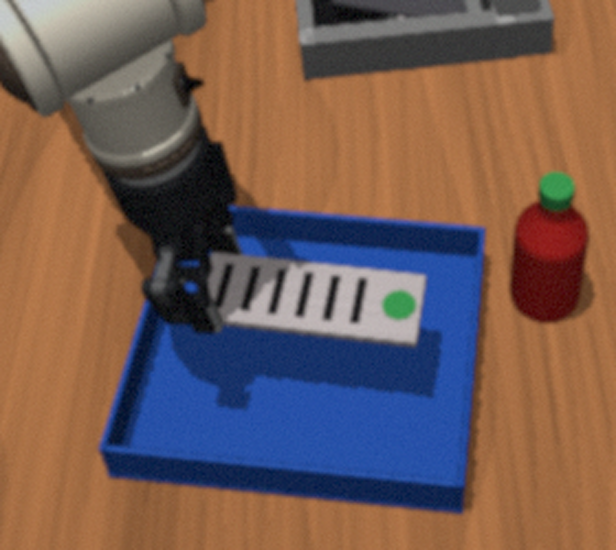

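The plate is over the tub's centre with its far end about 2° low, green mark at (399,305) in the crop. I'll trim the lean slightly and lower it to contact.

```bash
sed -i 's/-.244-.015/-.244+.006/' h.py; python3 - <<'E'
from m import *
P,q=place(.04); r.move_l(P,rot=q,vel=.1)
hit=r.move_l(place(.022)[0],vel=.04,contact_N=6);print(hit)
for zz in (.004,):
    hit=r.move_l(place(zz)[0],vel=.015,contact_N=5); s=sensors.state();print(hit,(np.array(s["ee_pos"])-place(0)[0])[2],np.array(s["force"]).round(2),s["t"])
meas("pics/low2.png")
E
```

```text
False
True 0.012801158574895003 [-1.17  0.12  5.35] 21.2667
[301.3 391.8] 0.1418 0.0044
[237.6 384.4] 0.0272 0.0066
[249.  385.8] 0.0478 0.0059
[260.6 387.6] 0.0689 0.0042
[272.2 388.8] 0.0897 0.0044
[283.8 390.2] 0.1106 0.0038
mid [ 0.4198 -0.318   0.0128] t 21.3167 0.05710688936694724
```

View pics/low2.png

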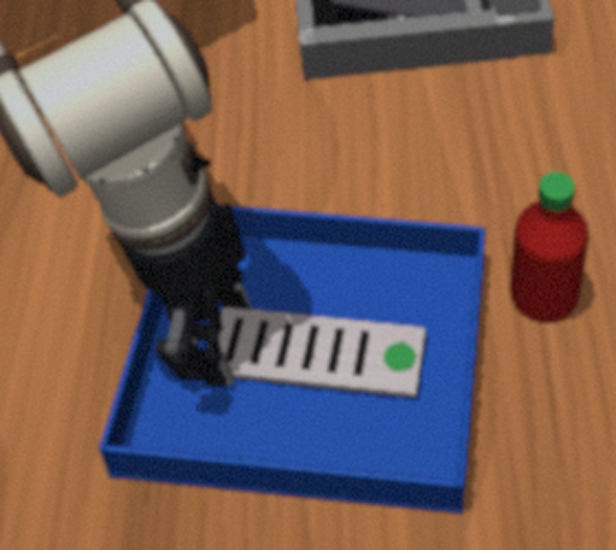

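The far end is touching, with a contact at the expected 12.8 mm. I'll settle the near end a little more, then release.

```bash
python3 - <<'E'
from m import *
hit=r.move_l(place(.0095)[0],vel=.01,contact_N=10); s=sensors.state();print(hit,(np.array(s["ee_pos"])-place(0)[0])[2],np.array(s["force"]).round(2),s["t"],s["width"])
claw.gripper_to(.066); r.dwell(.2); s=sensors.state();print(s["width"],np.array(s["force"]).round(2))
meas("pics/rel.png")
E
```

```text
True 0.012749702134670207 [-1.67  1.46  7.03] 21.525 0.056910737278877625
0.06612360176457338 [0.16 1.   0.3 ]
[300.8 393.2] 0.1419 -0.0005
[237.1 385.6] 0.0268 0.0021
[248.7 386.8] 0.0479 0.0024
[260.2 388.8] 0.0685 -0.0005
[271.8 390.3] 0.0896 -0.0012
[283.4 391.7] 0.1105 -0.0018
mid [ 0.4188 -0.3167  0.0111] t 22.0333 0.06597820224707411
```

View pics/rel.png

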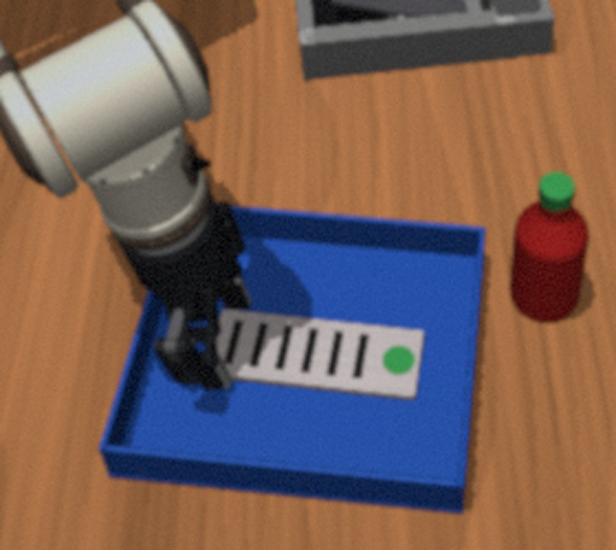

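It's released and lying on the floor. I'll open fully, withdraw and check from both cameras.

```bash
python3 - <<'E'
from m import *
claw.gripper_to(.085)
p=np.array(sensors.state()["ee_pos"]);q,z=tq(LEAN,TY)
r.move_l(p-.08*z,vel=.08); r.move_l(p-.16*z+.06*Z-.1*TU,vel=.15); r.dwell(.2)
S=eyes.snapshot("side");T=eyes.snapshot("top");cv2.imwrite("pics/endS.png",S["pixels"][...,::-1]);cv2.imwrite("pics/endT.png",T["pixels"][...,::-1])
def g(s,b):
    h=cv2.cvtColor(s["pixels"],cv2.COLOR_RGB2HSV);m=np.zeros(h.shape[:2],bool);w=np.s_[b[1]:b[3],b[0]:b[2]]
    m[w]=((h[...,0]>45)&(h[...,0]<80)&(h[...,1]>90)&(h[...,2]>60))[w];y,x=np.nonzero(big(m));return x.mean(),y.mean()
print(tri(S,g(S,(280,375,325,410)),T,g(T,(420,215,515,340))),sensors.state()["t"])
E
```

```text
(array([ 0.55741073, -0.34277035,  0.01020032]), [np.float64(0.00082241056564626), np.float64(0.0008224105656461328)]) 25.1667
```

View pics/endS.png

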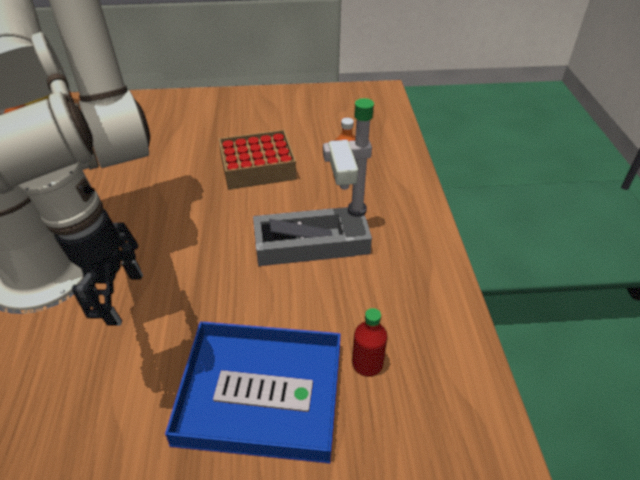

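View pics/endT.png

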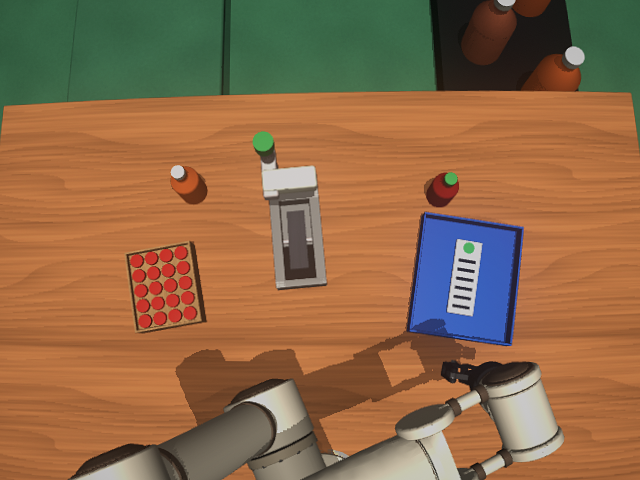

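The plate lies flat in the tub, at (466,278) in the top view and (264,390) in the side view. The bottles, caps and head are where they were, and the arm is clear.

```bash
python3 -c "
from plant import workorder; workorder.finish_job()"
```

```text
the job is handed in; nothing more can be done
```

The drip plate is out of the tray and lying flat on the floor of the wash tub, and I handed the job in at about 25 s of the 48 s allowed. I pressed the green end with the shut fingers leaned back 30°. The other end tipped up and stayed up, so I gripped it there and lifted the plate up and back from under the filling head. I lowered it into the tub until the far end touched, then let go.

**Last checks:**
- **Plate in the tub:** both cameras show it near the middle of the tub. The green mark measures 10 mm above the table; a plate lying flat there should read 13 mm. The same two cameras also read about 3 mm low on the mark at the start.
- **Other objects:** the bottles, cap box and filling head look unmoved in both views, and the gripper is clear of everything.

**Checks that were less clean:**
- **Rocker angle:** my measurement gave about 0.35 to 0.36 rad, against 0.38 at the stop. The press did end in a sharp rise in force, and the gap is within the camera error.
- **Near end on release:** the gripped end was still 2 to 4 mm above the tub floor when I opened the fingers, so it settled that last bit on its own.

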